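# Set a ball spark gap to its gauge clip and lock it

## Robot

A 6-joint arm with a two-finger parallel gripper is mounted at the origin on a cart in front of the work surface, level with it; the furniture and walls round the work are solid. World frame = base frame: x ahead of the robot, y to its left, z up, the work surface at z = 0. Lengths are in mm, angles in rad, forces in N, time in s.
With the tool pointing down it reaches from about 350 to 775 mm from the base axis. Payload 7.3 kg.
Tool frame: the origin (TCP) lies at the very end of the fingers, on their centre line; the grasp point (between the pads) lies 19 mm behind it; z points along the fingers, y is the line along which they close (so a half turn about z gives the same grasp; the last joint's range is limited). The gripper opens to 92 mm and grips with 3 to 60 N. Pads are 19 mm wide; open, the fingers measure 130 mm over their backs; the gripper's body (75 mm by 190 mm) begins 47 mm behind the grasp point.
Start: joints at [-1.368, 0.342, 1.524, -0, 1.275, -0.146], TCP at [179.452, -493.398, 226.741] pointing down, gripper open.
Joint ranges: [-2.53, 2.53], [-0.77, 2.02], [0.04, 2.7], [-1, 4.14], [0.28, 2.66], [-3.11, 3.11]. Speed limits (rad/s): [2.57, 2.57, 3.14, 3.14, 3.14, 3.14].

## Interface

Orientations are given as [roll, pitch, yaw] about the fixed x, y, z axes, in that order (R = Rz(yaw) Ry(pitch) Rx(roll)).
In Python, from plant import * gives the robot as it stands.
- The arm moves only by the tool arm_command, never from a script. Its arguments are lists of equal length, an entry for each row: "gripper": the finger opening in mm, from 0 to 91.8; "dp": the shift along the tool's x, y, z in units of 25 mm (1.0 is 25 mm), a list of three; "twist": the turn about the tool's z in units of 5 degrees (1.0 is 5 degrees). A call has exactly 5 rows; each row shifts and turns the commanded pose from where the row before left it, along the tool's axes as they then stand; what a row does not reach is not made up. A row lasts 1/8 s, in which the tool goes at most 62.5 mm and 10.7 degrees, less where a joint would pass 70% of its speed; a pose out of reach is approached as far as the arm can. A call is refused whole if a number of a shift passes 1 or a number of a turn 1, either way. A call with a gripper value outside its range is refused whole. The fingers move at their own pace and stop on an object; the grip force is fixed at half the most. Time passes only in rows, so rows that do not move let the fingers close, or fill a call up. It gives the time, the measured TCP pose, the force, the opening and the grip force at its end, in the units of the state.
- get_obs(): the state, without advancing time (a new reading comes with each control period).
- capture(name): name is "scene" or "top" or "wrist"; returns the picture (384x512x3 uint8, red, green, blue); there is no depth.
- get_calibration(name): a dict with "mtx" (3x3 intrinsics, pixels), "position" and "attitude" of the camera in the world; the wrist camera has in their place "mount" (4x4, takes a point from camera to tool coordinates, whose origin is the TCP and whose axes are the flange's). Camera axes: x right, y down, z forward; pixel columns grow to the right and rows downward; lengths in mm; the calibration is good to about 2 mm. The wrist camera is an equidistant fisheye: a pixel r from the principal point sees the ray r / f radians off the axis. A picture is of the moment at which its call begins: read the wrist's pose just before it. get_calibration takes no time and is no camera call.
- close_job(): hands the job in; it is judged then, once.
The state is a dict: "time": time; "joint_positions": joint angles; "dq": joint speeds; "tau": joint torques, N m; "tool_pos": TCP position; "tcp_rot": TCP orientation; "contact_force": force on the tool from outside, world axes, zero at the start; "moment": the same for the moment, N m; "grip_width": finger opening in mm; "finger_force": force on a finger pad.
Only numpy, scipy, OpenCV 4.12 (cv2) and the standard library are available. Lean on these libraries where they do the work, as an engineer would, in place of code of your own. Each camera call takes 0.05 s, during which the arm holds its last target. There are 200 camera calls.

## Task

On the black-based spark gap, roll the knurled adjuster wheel under a fingertip, stroke by stroke, until the gap has closed so far that the slide's pointer stands level with the tip of the gauge clip on the white scale; move the slide only by means of the wheel. Then press the round lock plunger fully home and take the hand away. Nothing is picked up, and the two fuses and the porcelain knob nearby stay where they are.

Things in the scene. Friction and masses are not known exactly. Their poses are not given: they have to be found in the camera images.
- gap_base: the spark gap's black base board, 104 (x) x 190 (y) x 12 mm, screwed to the desk. Origin at the centre of its underside; z up, its x points to the back (away from the robot), its y along the board to the left, from the adjuster wheel (right end) to the fixed brass ball (left end). Highest points: the wheel 77 mm and the balls 76 mm above the desk
- wheel_top (a point): top of the knurled steel adjuster wheel as it stands untouched, 77 mm above the desk, at (18, -66) mm of the base. Wheel 27 mm in radius, 22 mm wide; its axle lies along the base's x, so its top is stroked along the base's y; the top 17 mm stands free above the two cheeks. The point does not move with the wheel.
- adjuster (a joint): angle of the adjuster wheel (rad), 0 to 4.83. It grows as the top of the wheel is stroked to the left (base +y). The wheel stays where it is left. The grey head plate that bears wheel, slide and balls is sprung: it sinks from about 2 N on, 1 mm for each 0.8 N more, to a stop at 6 mm (about 7 N). Pressed down 3 to 5 mm, a dry fingertip drags the rim along without slipping
- electrode_slide: aluminium slide with an insulator, the moving brass ball (24 mm) and a steel pointer that reaches forward over the scale. Driven by the wheel alone: 12 mm to the left (base +y), closing the gap, for each rad of the wheel. It must not be pushed directly
- pointer_tip (a point): tip of the slide's pointer, over the white scale, 36 mm above the desk; it moves along the base's y
- gauge_tip (a point): tip of the dark steel gauge clip on the front edge of the scale, fixed for the run, 31 mm above the desk; its axes are the base's. At the mark the pointer tip faces it at the same y in the base's frame (4 mm apart in x)
- lock_top (a point): centre of the top of the round steel lock plunger (26 mm wide) in an aluminium collar (32 mm wide, its rim 43 mm above the desk) at (-34, 73) mm of the base, at the front left, before the fixed ball. Raised, its top is 59 mm above the desk; fully home 50 mm. The point moves with the plunger
- lock (a joint): how far the lock plunger is pressed down (m): 0 raised, 0.009 fully home. It resists with about 5 N and stays where it is left
- fuse_4_mid (a point): bystander: porcelain fuse with brass caps standing on the desk a hand's breadth right of the board, 24 mm wide, 75 mm tall; point half-way up
- knob_insulator_2_mid (a point): bystander: white porcelain knob behind the left end of the board, 40 mm wide, 38 mm tall; point half-way up
- fuse_1_mid (a point): bystander: fuse lying on the desk, right of the board and farther back, 75 mm long, 25 mm thick; point at its centre

How it is judged:
By the outcome, as a careful person would: the job done as asked, in the order asked, and still so for the second after the job is handed in, with the robot touching nothing.
It also fails if it takes over 48 s, if anything falls off the work surface, if the arm or the gripper's body presses on something with over 40 N, if the wrist force passes 120 N, or if a joint passes its speed limit or range.

## Working session

There is one attempt and no reset: what is moved stays moved. The work goes in short steps, Python scripts to look and compute and a tool call to move; the robot and the scene stay as the last step left them, time stands still between calls to the robot, and variables do not carry over. Pictures are saved under pics/ and viewed, at most 10 in all, crops included, and the job is handed in when it is done.

Besides the shell and the picture viewer there is one more tool, called after ">>>" by a JSON object that holds its "fn" and its "kwargs", one argument or row to a line. arm_command: Moves the arm, as the interface text tells. Its arguments: {"type":"object","properties":{"gripper":{"type":"array"},"dp":{"type":"array"},"twist":{"type":"array"}},"required":["gripper","dp","twist"]}

```bash
mkdir -p pics
python3 - <<'E'
from plant import *
import cv2,numpy as np
o=get_obs();print(o['time'],o['tool_pos'],o['tcp_rot'],o['grip_width'],o['contact_force'])
for n in("scene","top","wrist"):
    im=capture(n);cv2.imwrite(f'pics/{n}0.png',im[:,:,::-1])
    print(n,get_calibration(n))
a=[cv2.imread(f'pics/{n}0.png') for n in("scene","top")]
cv2.imwrite('pics/s0.png',cv2.resize(a[0],(800,600)));cv2.imwrite('pics/t0.png',cv2.resize(a[1],(800,600)))
E
```

```text
0.0 [ 179.34136666 -492.97354941  226.04477125] [-3.14003960e+00 -1.74546421e-04  3.48806812e-01] 91.77201145630626 [ 0.03873332 -0.26512314  0.97198727]
scene {'mtx': array([[443.32574404,   0.        , 264.33955869],
       [  0.        , 443.32574404, 187.73254982],
       [  0.        ,   0.        ,   1.        ]]), 'position': array([ 35.80677484, 702.53414784, 680.05905247]), 'attitude': array([-2.23623525, -0.00731465, -2.45737044])}
top {'mtx': array([[493.5970045 ,   0.        , 254.17547418],
       [  0.        , 493.5970045 , 190.7883002 ],
       [  0.        ,   0.        ,   1.        ]]), 'position': array([ 334.95075273,  125.78301892, 1025.13720446]), 'attitude': array([-2.97817982, -0.00613105, -1.57575326])}
wrist {'mtx': array([[297.31863964,   0.        , 253.78923544],
       [  0.        , 297.31863964, 190.49753037],
       [  0.        ,   0.        ,   1.        ]]), 'mount': array([[-1.12393366e-03, -9.61727969e-01, -2.74003741e-01,
         7.34470822e+01],
       [ 9.99999200e-01, -1.23999794e-03,  2.50390528e-04,
        -1.06421712e+00],
       [-5.80571647e-04, -2.74003240e-01,  9.61728593e-01,
        -1.58463022e+02],
       [ 0.00000000e+00,  0.00000000e+00,  0.00000000e+00,
         1.00000000e+00]])}
```

View pics/s0.png

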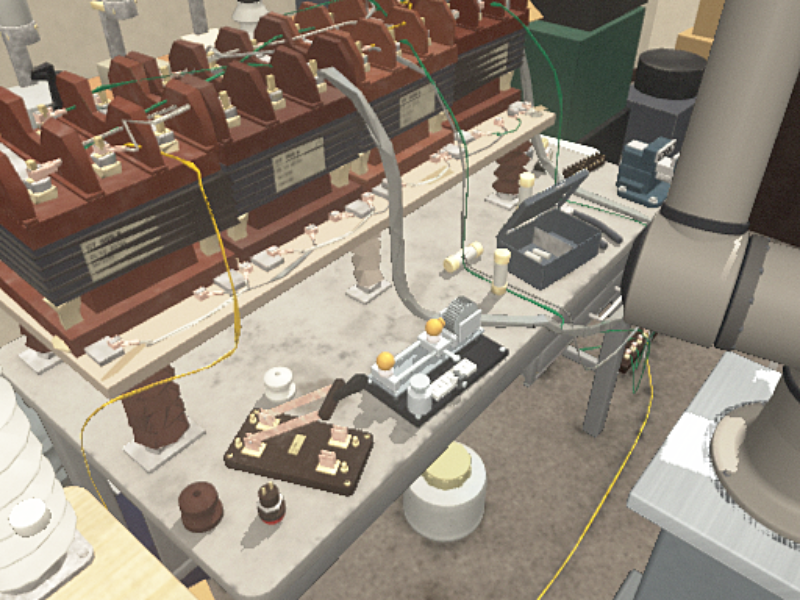

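View pics/t0.png

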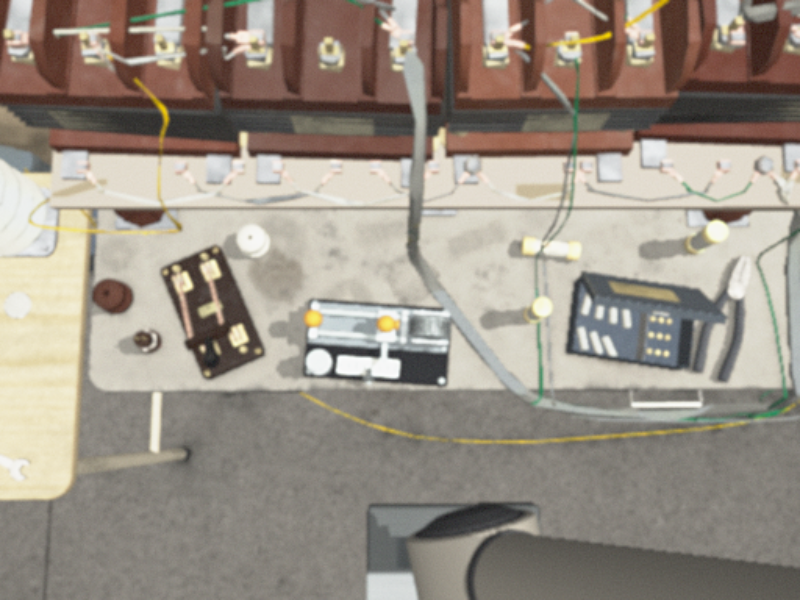

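Board is at about (378,342) of the enlarged top picture: wheel near (430,327), balls (314,318) and (387,323), plunger (318,361), scale (368,367). The grey cable passes just right of the wheel.

```bash
cat > h.py <<'E'
import numpy as np,cv2
from scipy.spatial.transform import Rotation as Ro
from plant import *
def cam(n,obs=None):
    c=get_calibration(n)
    if n!="wrist": return c['mtx'],Ro.from_euler('xyz',c['attitude']).as_matrix(),np.array(c['position'])
    R=Ro.from_euler('xyz',obs['tcp_rot']).as_matrix();M=c['mount']
    return c['mtx'],R@M[:3,:3],R@M[:3,3]+obs['tool_pos']
def ray(C,uv,fish=False):
    K,R,p=C;v=np.array([(uv[0]-K[0,2])/K[0,0],(uv[1]-K[1,2])/K[1,1],1.])
    if fish:
        t=np.hypot(v[0],v[1]);v=np.array([*(v[:2]/max(t,1e-9)*np.sin(t)),np.cos(t)])
    return p,R@v
def plane(C,uv,z,fish=False):
    p,d=ray(C,uv,fish);return p+d*(z-p[2])/d[2]
def proj(C,P,fish=False):
    K,R,p=C;v=R.T@(np.array(P,float)-p)
    if fish:
        r=np.hypot(v[0],v[1]);t=np.arctan2(r,v[2]);q=v[:2]/max(r,1e-9)*t
    else:q=v[:2]/v[2]
    return q*[K[0,0],K[1,1]]+K[:2,2]
E
python3 - <<'E'
from h import *
T=cam("top");S=cam("scene");s=1.5625
t=cv2.imread('pics/top0.png');sc=cv2.imread('pics/scene0.png')
for n,im in(("top",t),("scene",sc)):
    h=cv2.cvtColor(im,cv2.COLOR_BGR2HSV)
    m=cv2.inRange(h,(8,150,140),(24,255,255))
    N,l,st,ce=cv2.connectedComponentsWithStats(m)
    print(n,[(st[i,4],ce[i].round(1)) for i in range(1,N) if st[i,4]>25])
for nm,uv,z in[("cTL",(308,298),12),("cTR",(451,310),12),("cBR",(449,385),12),("cBL",(304,377),12),("ballL",(314,318),64),("ballR",(387,323),64),("wheel",(431,326),77),("plunger",(318,361),59),("fuse4",(541,308),75)]:
    P=plane(T,np.array(uv)/s,z);print(nm,P.round(0),(proj(S,P)*s).round(0))
E
```

```text
top [(np.int32(45), array([418.9,   4.3])), (np.int32(34), array([383.3,  23.6])), (np.int32(117), array([99.3, 69.4])), (np.int32(36), array([198.7, 203.7])), (np.int32(42), array([246.5, 207.4]))]
scene [(np.int32(68), array([118.3, 105.6])), (np.int32(81), array([140. , 152.8])), (np.int32(68), array([151. , 203.4])), (np.int32(88), array([ 93.4, 247.6]))]
cTL [503. 237.  12.] [359. 383.]
cTR [486.  47.  12.] [454. 318.]
cBR [387.  52.  12.] [508. 348.]
cBL [398. 241.  12.] [418. 423.]
ballL [468. 224.  64.] [384. 361.]
ballR [462. 132.  64.] [432. 327.]
wheel [456.  77.  77.] [460. 302.]
plunger [415. 219.  59.] [419. 381.]
fuse4 [478. -60.  75.] [501. 254.]
```

Run:
```python
from h import *
T=cam("top");S=cam("scene");s=1.5625
for uv in[(412,150),(412,200),(412,250),(430,280),(460,315),(490,355)]:
    for z in (0,60,120,180,240,300,360): 
        P=plane(T,np.array(uv)/s,z);print(uv,P.round(0),(proj(S,P)*s).round(0))
```

```text
(412, 150) [713.  97.   0.] [323. 281.]
(412, 150) [691.  99.  60.] [329. 256.]
(412, 150) [669. 100. 120.] [336. 229.]
(412, 150) [646. 102. 180.] [344. 199.]
(412, 150) [624. 104. 240.] [353. 166.]
(412, 150) [602. 105. 300.] [362. 130.]
(412, 150) [580. 107. 360.] [373.  88.]
(412, 200) [641.  98.   0.] [355. 299.]
(412, 200) [623.  99.  60.] [361. 273.]
(412, 200) [605. 101. 120.] [368. 245.]
(412, 200) [587. 103. 180.] [375. 214.]
(412, 200) [569. 104. 240.] [384. 179.]
(412, 200) [551. 106. 300.] [393. 141.]
(412, 200) [533. 107. 360.] [403.  99.]
(412, 250) [570.  98.   0.] [389. 318.]
(412, 250) [556. 100.  60.] [395. 291.]
(412, 250) [543. 101. 120.] [401. 261.]
(412, 250) [529. 103. 180.] [408. 229.]
(412, 250) [515. 105. 240.] [416. 193.]
(412, 250) [501. 106. 300.] [424. 153.]
(412, 250) [488. 108. 360.] [434. 109.]
(430, 280) [529.  74.   0.] [420. 321.]
(430, 280) [517.  77.  60.] [425. 294.]
(430, 280) [506.  80. 120.] [431. 264.]
(430, 280) [495.  83. 180.] [437. 231.]
(430, 280) [483.  86. 240.] [445. 195.]
(430, 280) [472.  89. 300.] [452. 155.]
(430, 280) [461.  92. 360.] [461. 111.]
(460, 315) [481.  34.   0.] [461. 321.]
(460, 315) [472.  40.  60.] [466. 294.]
(460, 315) [464.  45. 120.] [471. 264.]
(460, 315) [455.  50. 180.] [476. 231.]
(460, 315) [447.  56. 240.] [483. 195.]
(460, 315) [438.  61. 300.] [489. 156.]
(460, 315) [429.  66. 360.] [497. 111.]
(490, 355) [427.  -5.   0.] [505. 323.]
(490, 355) [421.   3.  60.] [509. 296.]
(490, 355) [416.  11. 120.] [513. 266.]
(490, 355) [411.  18. 180.] [518. 233.]
(490, 355) [405.  26. 240.] [523. 197.]
(490, 355) [400.  34. 300.] [529. 157.]
(490, 355) [394.  41. 360.] [535. 112.]
```

```bash
cat > plan.py <<'E'
from h import *
import sys
def plan(tx,ty,tz,yaw_t,n):
    o=get_obs();p=np.array(o['tool_pos']);R=Ro.from_euler('xyz',o['tcp_rot']);
    yaw=o['tcp_rot'][2];dy=(yaw_t-yaw+np.pi)%(2*np.pi)-np.pi
    d=(np.array([tx,ty,tz])-p)/n
    for i in range(n):
        Ri=Ro.from_euler('z',dy*i/n)*R
        print((Ri.inv().apply(d)/25).round(2),round(-np.degrees(dy)/n/5,2))
if __name__=="__main__": plan(*map(float,sys.argv[1:5]),int(sys.argv[5]))
E
python3 plan.py 450 105 180 3.077 32
```

```text
[ 0.57 -0.59  0.06] -0.98
[ 0.62 -0.54  0.06] -0.98
[ 0.66 -0.48  0.06] -0.98
[ 0.7  -0.42  0.06] -0.98
[ 0.74 -0.36  0.06] -0.98
[ 0.76 -0.3   0.06] -0.98
[ 0.79 -0.23  0.06] -0.98
[ 0.8  -0.16  0.06] -0.98
[ 0.82 -0.09  0.06] -0.98
[ 0.82 -0.02  0.06] -0.98
[0.82 0.05 0.06] -0.98
[0.81 0.12 0.06] -0.98
[0.8  0.18 0.06] -0.98
[0.78 0.25 0.06] -0.98
[0.76 0.32 0.06] -0.98
[0.73 0.38 0.06] -0.98
[0.69 0.44 0.06] -0.98
[0.65 0.5  0.06] -0.98
[0.61 0.55 0.06] -0.98
[0.56 0.6  0.06] -0.98
[0.5  0.65 0.06] -0.98
[0.45 0.69 0.06] -0.98
[0.39 0.72 0.06] -0.98
[0.32 0.75 0.06] -0.98
[0.26 0.78 0.06] -0.98
[0.19 0.8  0.06] -0.98
[0.12 0.81 0.06] -0.98
[0.05 0.82 0.06] -0.98
[-0.02  0.82  0.06] -0.98
[-0.09  0.82  0.06] -0.98
[-0.15  0.81  0.06] -0.98
[-0.22  0.79  0.06] -0.98
```

>>> {"fn": "arm_command", "kwargs": {
  "gripper": [0,0,0,0,0],
  "dp": [
    [0.57,-0.6,0],
    [0.62,-0.54,0],
    [0.66,-0.48,0],
    [0.7,-0.42,0],
    [0.74,-0.36,0]
  ],
  "twist": [-1,-1,-1,-1,-1]
}}

```text
time: 0.78
tool_pos: [221.2, -398.8, 226.5]
tcp_rot: [-3.141, -0.0, 0.788]
contact_force: [-1.1, -0.6, -0.4]
grip_width: 46.3
finger_force: 0.0
```

>>> {"fn": "arm_command", "kwargs": {
  "gripper": [0,0,0,0,0],
  "dp": [
    [0.76,-0.3,0],
    [0.79,-0.23,0],
    [0.8,-0.16,0],
    [0.82,-0.09,0],
    [0.82,-0.02,0]
  ],
  "twist": [-1,-1,-1,-1,-1]
}}

```text
time: 1.4
tool_pos: [262.4, -304.9, 226.6]
tcp_rot: [-3.141, -0.0, 1.224]
contact_force: [0.5, 0.1, 0.8]
grip_width: 0.8
finger_force: 0.0
```

>>> {"fn": "arm_command", "kwargs": {
  "gripper": [0,0,0,0,0],
  "dp": [
    [0.82,0.05,0],
    [0.81,0.12,0],
    [0.8,0.18,0],
    [0.78,0.25,0],
    [0.76,0.32,0]
  ],
  "twist": [-1,-1,-1,-1,-1]
}}

```text
time: 2.02
tool_pos: [302.5, -210.5, 226.6]
tcp_rot: [-3.141, -0.0, 1.661]
contact_force: [1.3, 0.5, 0.4]
grip_width: 0.3
finger_force: 0.0
```

>>> {"fn": "arm_command", "kwargs": {
  "gripper": [0,0,0,0,0],
  "dp": [
    [0.73,0.38,0],
    [0.69,0.44,0],
    [0.65,0.5,0],
    [0.61,0.55,0],
    [0.56,0.6,0]
  ],
  "twist": [-1,-1,-1,-1,-1]
}}

```text
time: 2.65
tool_pos: [341.5, -115.7, 226.6]
tcp_rot: [-3.141, -0.0, 2.097]
contact_force: [-0.2, -0.8, 0.3]
grip_width: 0.4
finger_force: 0.0
```

>>> {"fn": "arm_command", "kwargs": {
  "gripper": [0,0,0,0,0],
  "dp": [
    [0.5,0.65,0],
    [0.45,0.69,0],
    [0.39,0.72,0],
    [0.32,0.75,0],
    [0.26,0.78,0]
  ],
  "twist": [-1,-1,-1,-1,-1]
}}

```text
time: 3.28
tool_pos: [379.7, -20.6, 226.6]
tcp_rot: [-3.141, -0.0, 2.533]
contact_force: [-0.2, -0.2, 0.0]
grip_width: -0.0
finger_force: 0.0
```

>>> {"fn": "arm_command", "kwargs": {
  "gripper": [0,0,0,0,0],
  "dp": [
    [0.2,0.8,0.3],
    [0.12,0.81,0.5],
    [0.05,0.82,0.6],
    [-0.02,0.82,0.6],
    [-0.09,0.82,0.5]
  ],
  "twist": [-1,-1,-1,-1,-1]
}}

```text
time: 3.9
tool_pos: [416.9, 75.1, 163.5]
tcp_rot: [-3.141, -0.001, 2.97]
contact_force: [0.5, -0.6, -0.0]
grip_width: 0.8
finger_force: 0.0
```

>>> {"fn": "arm_command", "kwargs": {
  "gripper": [0,0,0,0,0],
  "dp": [
    [-0.2,0.8,0.3],
    [-0.8,0.5,0.2],
    [-0.3,0,0],
    [0,0,0],
    [0,0,0]
  ],
  "twist": [-1,-0.2,0,0,0]
}}

```text
time: 4.53
tool_pos: [453.4, 103.0, 151.8]
tcp_rot: [-3.141, -0.0, 3.071]
contact_force: [0.3, -0.0, 0.6]
grip_width: 0.6
finger_force: 0.0
```

Run:
```python
from h import *
o=get_obs();im=capture("wrist")[:,:,::-1];cv2.imwrite('pics/w1.png',im)
print(o['time'],o['tool_pos'],o['tcp_rot'])
np.savez('w1.npz',p=o['tool_pos'],r=o['tcp_rot'])
cv2.imwrite('pics/w1b.png',cv2.resize(im,(800,600),interpolation=cv2.INTER_CUBIC))
```

```text
4.525 [453.36284168 102.95876098 151.80073624] [-3.14138468e+00 -3.98405799e-04  3.07065630e+00]
```

View pics/w1b.png

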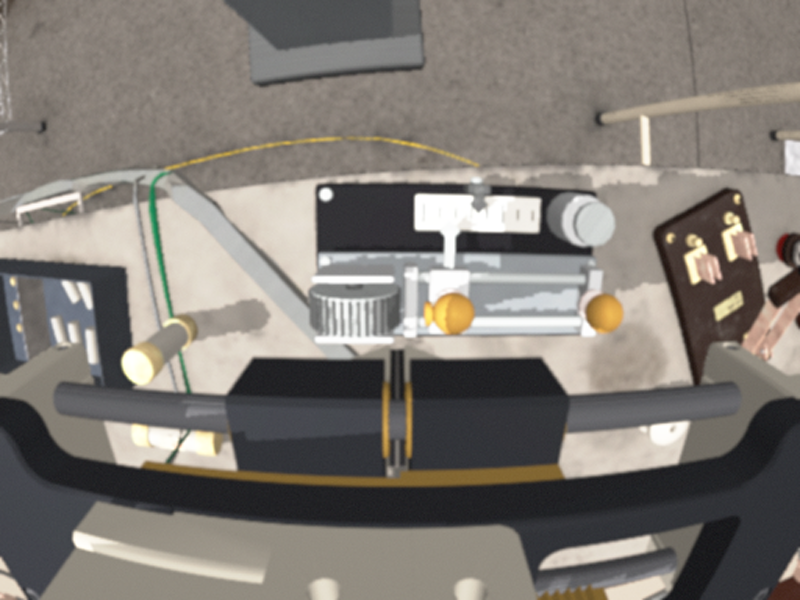

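Board seen clearly: wheel (355,305), pointer on the scale at about (450,228), gauge clip (480,195), plunger (590,220). I zoom in on the scale.

Run:
```python
from h import *
im=cv2.imread('pics/w1.png');c=im[105:185,255:395]
cv2.imwrite('pics/w1c.png',cv2.resize(c,None,fx=5.7,fy=5.7,interpolation=cv2.INTER_CUBIC)[:,:800])
d=np.load('w1.npz');W=cam("wrist",dict(tool_pos=d['p'],tcp_rot=d['r']));s=1.5625
T=cam("top")
for nm,uv,z in[("cBR(top-left)",(318,185),12),("cBL",(596,190),12),("plunger",(592,218),59),("ballR",(455,313),64),("ballL",(604,313),64),("wheelL",(311,303),77),("wheelR",(400,303),77)]:
    print(nm,plane(W,np.array(uv)/s,z,True).round(1))
```

```text
cBR(top-left) [385.1  57.9  12. ]
cBL [397.8 243.   12. ]
plunger [411.  219.1  59. ]
ballR [460.2 135.8  64. ]
ballL [467.4 226.7  64. ]
wheelL [445.   58.7  77. ]
wheelR [448.3 105.7  77. ]
```

View pics/w1c.png

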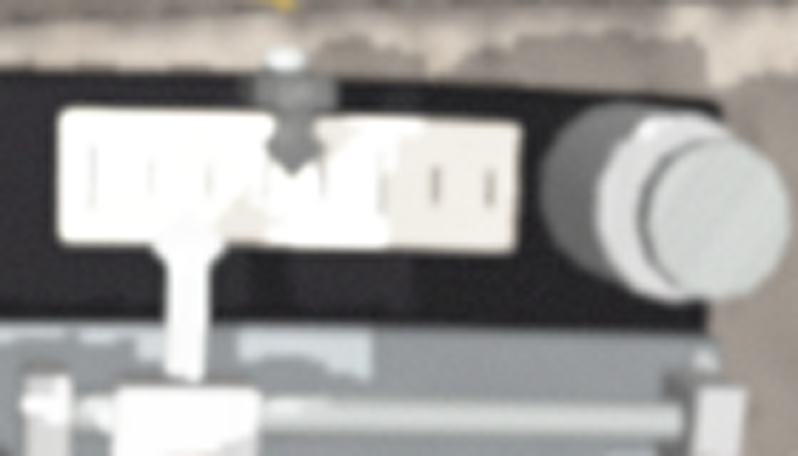

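Gauge tip at crop (291,175), i.e. raw (306.1,135.7); the pointer arm is centred at crop (187,330)/(189,262), white on white at its tip.

```bash
cat >> h.py <<'E'
def basey(P,yaw=-0.069,c=(443,144)):
    d=np.array(P[:2])-c; return np.array([np.cos(yaw)*d[0]+np.sin(yaw)*d[1], -np.sin(yaw)*d[0]+np.cos(yaw)*d[1]])
E
python3 - <<'E'
from h import *
d=np.load('w1.npz');W=cam("wrist",dict(tool_pos=d['p'],tcp_rot=d['r']))
f=lambda u,v:np.array([u,v])/5.7+[255,105]
for n,uv,z in[("gauge",f(291,175),31),("p1",f(187,340),36),("p2",f(188.5,262),36),("p3",f(191,245),36),("p3",f(191,195),36),("scaleBL",f(60,240),25),("scaleBR",f(515,250),25)]:
    P=plane(W,uv,z,True);print(n,P.round(1),basey(P).round(1))
for n,b in[("wheel",(18,-66)),("lock",(-34,73))]:
    c,s=np.cos(-.069),np.sin(-.069);print(n,443+c*b[0]-s*b[1],144+s*b[0]+c*b[1])
E
```

```text
gauge [408.1 156.4  31. ] [-35.7  10. ]
p1 [434.  137.1  36. ] [-8.5 -7.5]
p2 [420.9 137.9  36. ] [-21.6  -7.6]
p3 [418.2 138.5  36. ] [-24.4  -7.2]
p3 [409.9 138.9  36. ] [-32.6  -7.3]
scaleBL [417.4 117.5  25. ] [-23.7 -28.2]
scaleBR [423.6 197.1  25. ] [-23.   51.6]
wheel 456.4067807365233 76.9160359677308
lock 414.1139089851855 219.1704313269776
```

>>> {"fn": "arm_command", "kwargs": {
  "gripper": [0,0,0,0,0],
  "dp": [
    [-0.1,-0.7,0.3],
    [-0.1,-0.74,0.6],
    [0,0,0.8],
    [0,0,0.7],
    [0,0,0.3]
  ],
  "twist": [0,0,0,0,0]
}}

```text
time: 5.2
tool_pos: [455.7, 66.9, 83.7]
tcp_rot: [-3.141, -0.001, 3.071]
contact_force: [0.1, 0.0, 0.8]
grip_width: 0.4
finger_force: 0.0
```

>>> {"fn": "arm_command", "kwargs": {
  "gripper": [0,0,0,0,0],
  "dp": [
    [0,0,0.2],
    [0,0,0.15],
    [0,0,0.12],
    [0,0,0],
    [0,0,0]
  ],
  "twist": [0,0,0,0,0]
}}

```text
time: 5.82
tool_pos: [456.7, 67.1, 72.8]
tcp_rot: [-3.142, 0.001, 3.072]
contact_force: [-1.5, -0.1, 5.1]
grip_width: 0.2
finger_force: 2.4
```

>>> {"fn": "arm_command", "kwargs": {
  "gripper": [0,0,0,0,0],
  "dp": [
    [0,0.08,0],
    [0,0.08,0],
    [0,0.08,0],
    [0,0.08,0],
    [0,0.08,0]
  ],
  "twist": [0,0,0,0,0]
}}

```text
time: 6.45
tool_pos: [457.4, 77.2, 72.8]
tcp_rot: [-3.141, 0.001, 3.072]
contact_force: [-0.9, -0.0, 6.3]
grip_width: 0.5
finger_force: 2.9
```

```bash
cat > look.py <<'E'
from h import *
import sys
n=sys.argv[1];o=get_obs();im=capture("wrist")[:,:,::-1];cv2.imwrite(f'pics/{n}.png',im)
np.savez(n+'.npz',p=o['tool_pos'],r=o['tcp_rot']);W=cam("wrist",o)
g=proj(W,[408.1,156.4,31],True);p=proj(W,[420.9,137.9,36],True)
x0,y0=(np.minimum(g,p)-[50,35]).astype(int);x0=max(x0,0);y0=max(y0,0)
print(o['time'],o['tool_pos'].round(1),o['contact_force'].round(1),'crop origin',x0,y0,'g',g,'p',p)
cv2.imwrite(f'pics/{n}c.png',cv2.resize(im[y0:y0+100,x0:x0+133],None,fx=6,fy=6,interpolation=cv2.INTER_CUBIC))
E
python3 look.py w2
```

```text
6.45 [457.4  77.2  72.8] [-0.9 -0.   6.3] crop origin 287 104 g [360.32520141 139.45527649] p [337.73084553 159.80261952]
```

View pics/w2c.png

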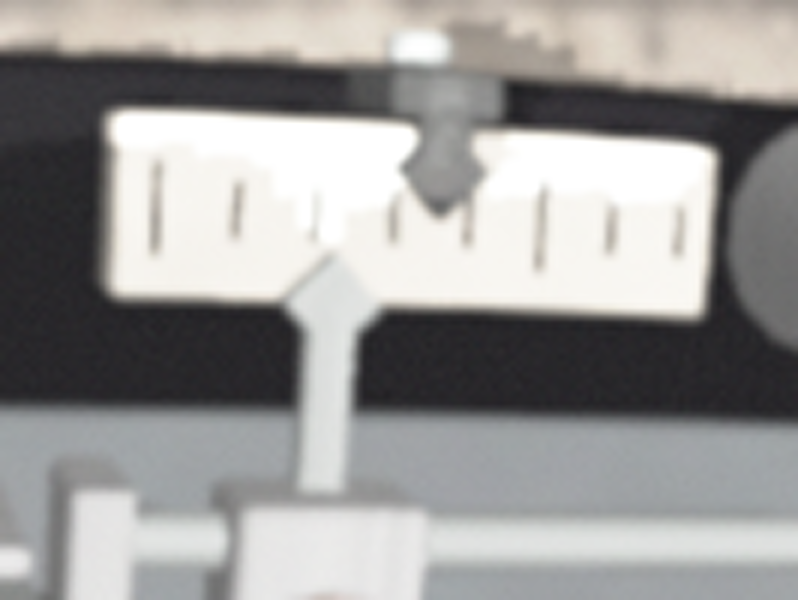

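The pointer tip shows at crop (335,255) and the gauge tip at (441,215). The pointer has advanced with the wheel.

```bash
cat > meas.py <<'E'
from h import *
import sys
n=sys.argv[1];x0,y0,gu,gv,pu,pv,pz=map(float,sys.argv[2:])
d=np.load(n+'.npz');W=cam("wrist",dict(tool_pos=d['p'],tcp_rot=d['r']))
q=lambda u,v:np.array([x0+u/6,y0+v/6])
G=basey(plane(W,q(gu,gv),31,True));P=basey(plane(W,q(pu,pv),pz,True));print(G,P,'left',G-P)
E
python3 meas.py w2 287 104 441 215 335 255 32;python3 meas.py w2 287 104 441 215 335 255 36
```

```text
[-35.40844568  10.11369916] [-30.38890752  -3.20831517] left [-5.01953816 13.32201433]
[-35.40844568  10.11369916] [-30.89996458  -4.44462378] left [-4.5084811  14.55832294]
```

>>> {"fn": "arm_command", "kwargs": {
  "gripper": [0,0,0,0,0],
  "dp": [
    [0,0.08,0],
    [0,0.08,0],
    [0,0.08,0],
    [0,0.08,0],
    [0,0.08,0]
  ],
  "twist": [0,0,0,0,0]
}}

```text
time: 7.12
tool_pos: [458.2, 87.3, 72.8]
tcp_rot: [3.141, 0.001, 3.071]
contact_force: [-0.2, -0.3, 5.2]
grip_width: 0.6
finger_force: 2.5
```

>>> {"fn": "arm_command", "kwargs": {
  "gripper": [0,0,0,0,0],
  "dp": [
    [0,0,-0.4],
    [0,-0.2,-0.2],
    [0,-0.4,0],
    [0,-0.2,0.1],
    [0,0,0]
  ],
  "twist": [0,0,0,0,0]
}}

```text
time: 7.75
tool_pos: [456.0, 66.6, 84.5]
tcp_rot: [-3.141, -0.001, 3.07]
contact_force: [-0.2, -0.2, -0.0]
grip_width: 0.7
finger_force: 0.0
```

>>> {"fn": "arm_command", "kwargs": {
  "gripper": [0,0,0,0,0],
  "dp": [
    [0,0,0.25],
    [0,0,0.15],
    [0,0,0.1],
    [0,0,0],
    [0,0,0]
  ],
  "twist": [0,0,0,0,0]
}}

```text
time: 8.38
tool_pos: [456.3, 67.2, 72.6]
tcp_rot: [-3.141, -0.0, 3.072]
contact_force: [0.0, -0.9, 4.5]
grip_width: 0.6
finger_force: 2.5
```

>>> {"fn": "arm_command", "kwargs": {
  "gripper": [0,0,0,0,0],
  "dp": [
    [0,0.12,0],
    [0,0.12,0],
    [0,0.12,0],
    [0,0.12,0],
    [0,0.12,0]
  ],
  "twist": [0,0,0,0,0]
}}

```text
time: 9.0
tool_pos: [457.5, 82.2, 72.8]
tcp_rot: [-3.141, 0.0, 3.072]
contact_force: [-1.6, -0.5, 5.4]
grip_width: 0.6
finger_force: 2.8
```

```bash
python3 look.py w3
```

```text
9.0 [457.5  82.2  72.8] [-1.6 -0.5  5.4] crop origin 280 104 g [353.67045588 139.65515174] p [330.66066317 160.1464867 ]
```

View pics/w3c.png

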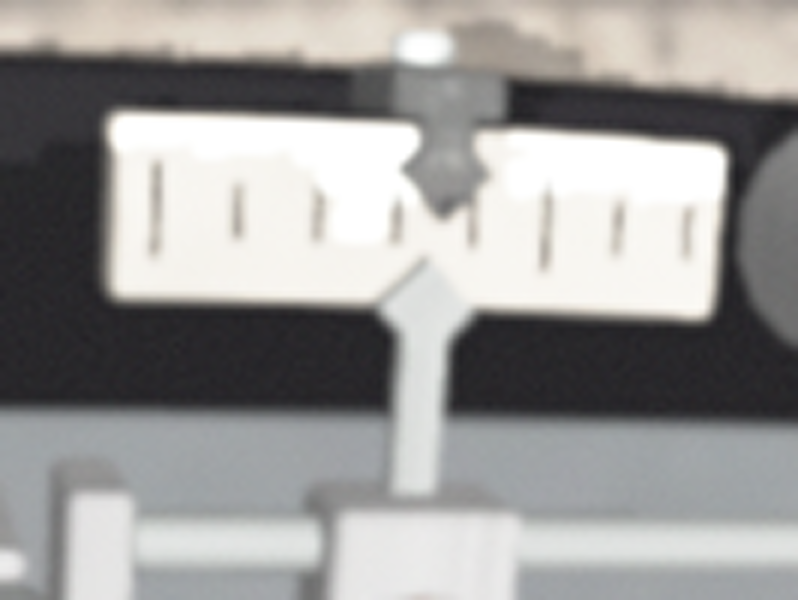

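Pointer tip at crop (426,258), gauge tip at (445,217).

```bash
python3 meas.py w3 280 104 445 217 426 258 31.5; python3 meas.py w3 280 104 445 217 426 258 32.5
```

```text
[-35.32375229  10.35796635] [-30.47143946   8.07910639] left [-4.85231283  2.27885996]
[-35.32375229  10.35796635] [-30.59943388   7.73961475] left [-4.72431841  2.6183516 ]
```

>>> {"fn": "arm_command", "kwargs": {
  "gripper": [0,0,0,0,0],
  "dp": [
    [0,0.06,0],
    [0,0.06,0],
    [0,0.06,0],
    [0,0,0],
    [0,0,-0.4]
  ],
  "twist": [0,0,0,0,0]
}}

```text
time: 9.68
tool_pos: [457.4, 86.8, 82.3]
tcp_rot: [-3.141, -0.001, 3.072]
contact_force: [0.1, -0.3, 0.3]
grip_width: 0.3
finger_force: 0.0
```

>>> {"fn": "arm_command", "kwargs": {
  "gripper": [0,0,0,0,0],
  "dp": [
    [0,0,-0.7],
    [0,0.9,0],
    [0,0.9,0],
    [0,0.9,0],
    [0,0,0]
  ],
  "twist": [0,0,0,0,0]
}}

```text
time: 10.3
tool_pos: [462.4, 154.9, 100.2]
tcp_rot: [3.142, 0.0, 3.074]
contact_force: [0.7, 1.3, 0.4]
grip_width: 0.4
finger_force: 0.0
```

>>> {"fn": "arm_command", "kwargs": {
  "gripper": [0,0,0,0,0],
  "dp": [
    [0,0,0],
    [0,0,0],
    [0,0,0],
    [0,0,0],
    [0,0,0]
  ],
  "twist": [0,0,0,0,0]
}}

```text
time: 10.92
tool_pos: [462.5, 153.8, 99.9]
tcp_rot: [-3.141, -0.0, 3.071]
contact_force: [-0.5, 0.4, -0.1]
grip_width: 0.0
finger_force: 0.0
```

```bash
python3 look.py w4
```

```text
10.925 [462.5 153.8  99.9] [-0.5  0.4 -0.1] crop origin 178 99 g [251.34985692 134.27166775] p [228.15000977 153.49999016]
```

View pics/w4c.png

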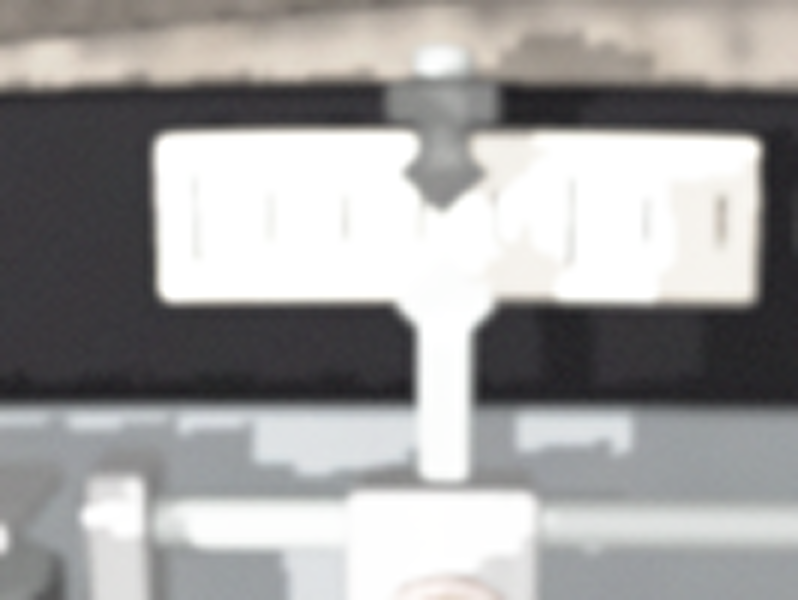

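Gauge tip at crop (442,210); pointer arm centred at (444,350), (444,450), its head at (446,303).

```bash
for p in "444 350" "444 450" "446 303"; do python3 meas.py w4 178 99 442 210 $p 36; done
python3 - <<'E'
import cv2,numpy as np
g=cv2.cvtColor(cv2.imread('pics/w4.png'),cv2.COLOR_BGR2GRAY).astype(int)
for v in (154,156,158,162,166,170):print(v,g[v,240:264])
for v in (128,130,131,132,133,134):print(v,g[v,240:264])
E
```

```text
[-35.88046893  10.20686788] [-18.57230902  10.43304974] left [-17.30815991  -0.22618186]
[-35.88046893  10.20686788] [-5.61825551 10.38407668] left [-30.26221342  -0.17720881]
[-35.88046893  10.20686788] [-24.57110221  10.70576095] left [-11.30936672  -0.49889308]
154 [ 55  55  55  54  51  54  78 164 244 255 255 255 255 255 255 247 182 103
  58  52  52  53  54  53]
156 [ 54  56  53  55  55  54  70 156 239 254 254 254 254 255 255 239 163  89
  56  54  54  52  52  55]
158 [ 55  57  55  57  56  51  73 157 238 253 253 253 253 254 254 237 160  86
  52  52  53  54  54  53]
162 [ 51  49  47  45  41  40  66 155 239 253 253 253 253 254 254 234 155  78
  42  44  49  49  47  44]
166 [111 114 113 110 112 110 118 176 241 253 253 253 253 254 253 235 164 106
  88  89  88  89  89  88]
170 [222 223 223 222 222 223 224 235 248 252 253 253 253 254 253 235 189 162
 159 158 158 157 159 173]
128 [255 255 255 255 249 210 163 147 145 145 146 144 145 146 143 141 141 151
 182 221 237 241 242 245]
130 [255 255 255 255 255 255 247 204 156 144 144 143 141 140 146 162 195 225
 235 237 233 241 250 254]
131 [255 255 255 255 255 255 255 237 179 151 145 142 139 146 175 220 244 250
 247 236 224 246 255 255]
132 [255 255 255 255 255 255 255 248 204 171 154 144 149 177 228 253 255 255
 253 241 230 252 255 255]
133 [255 255 255 255 255 255 255 249 226 222 198 171 184 229 253 255 255 255
 255 250 242 254 255 255]
134 [255 255 255 255 255 255 255 250 242 249 244 227 236 254 255 255 255 255
 255 254 248 254 255 255]
```

Within about 0.3 mm from straight above. I go over to the plunger and cross-check the mark from that side.

>>> {"fn": "arm_command", "kwargs": {
  "gripper": [0,0,0,0,0],
  "dp": [
    [0.7,0.8,0],
    [0.7,0.8,0],
    [0.78,0.85,0],
    [0,0,0.6],
    [0,0,0]
  ],
  "twist": [0,0,0,0,0]
}}

```text
time: 11.6
tool_pos: [411.6, 218.9, 84.3]
tcp_rot: [-3.141, -0.002, 3.072]
contact_force: [-0.3, -0.0, 0.5]
grip_width: 0.9
finger_force: 0.0
```

>>> {"fn": "arm_command", "kwargs": {
  "gripper": [0,0,0,0,0],
  "dp": [
    [0,0,0],
    [0,0,0],
    [0,0,0],
    [0,0,0],
    [0,0,0]
  ],
  "twist": [0,0,0,0,0]
}}

```text
time: 12.22
tool_pos: [412.4, 218.8, 85.0]
tcp_rot: [-3.142, 0.0, 3.071]
contact_force: [0.6, 0.3, -0.1]
grip_width: 0.4
finger_force: 0.0
```

```bash
python3 look.py w5
python3 - <<'E'
import cv2
im=cv2.imread('pics/w5.png');print(im.shape)
cv2.imwrite('pics/w5d.png',cv2.resize(im[110:270,110:323],None,fx=3.75,fy=3.75,interpolation=cv2.INTER_CUBIC))
E
```

```text
12.225 [412.4 218.8  85. ] [ 0.6  0.3 -0.1] crop origin 101 173 g [172.46918883 208.07209757] p [151.44260253 226.72427224]
(384, 512, 3)
```

View pics/w5d.png

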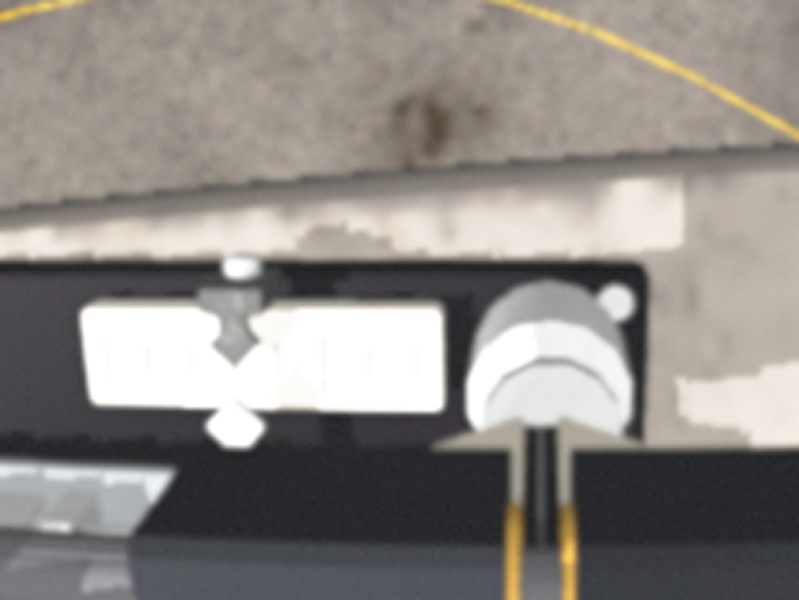

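Pointer head is centred at (235,428) and the gauge tip at (234,362). The finger stands over the plunger, whose disc is centred near (551,410).

Run:
```python
from h import *
d=np.load('w5.npz');W=cam("wrist",dict(tool_pos=d['p'],tcp_rot=d['r']))
f=lambda u,v:np.array([(u+.5)/3.75-.5+110,(v+.5)/3.75-.5+110])
print(basey(plane(W,f(234,362),31,True)))
for p in((235,428),(236,428),(235,420)):print(basey(plane(W,f(*p),36,True)))
print('plungerL,R',plane(W,f(486,410),59,True),plane(W,f(618,410),59,True),plane(W,f(551,362),59,True))
```

```text
[-37.23507167   9.74869031]
[-24.54614541  10.09930418]
[-24.55039761  10.31657714]
[-26.32932899  10.27573955]
plungerL,R [409.4372523  209.91972125  59.        ] [411.12070143 233.30895725  59.        ] [401.24754508 222.04793589  59.        ]
```

The two views and the stroke count (about 17.6 mm rolled for a 17.3 mm gap) agree on about 0.3 mm of overshoot. I roll back 0.7 mm of rim.

>>> {"fn": "arm_command", "kwargs": {
  "gripper": [0,0,0,0,0],
  "dp": [
    [0,0,-0.7],
    [-0.4,-0.92,0],
    [-0.4,-0.92,0],
    [-0.4,-0.92,0],
    [-0.4,-0.92,0]
  ],
  "twist": [0,0,0,0,0]
}}

```text
time: 12.9
tool_pos: [446.1, 123.6, 102.5]
tcp_rot: [-3.142, 0.0, 3.072]
contact_force: [-0.5, -0.0, -0.1]
grip_width: 0.4
finger_force: 0.0
```

>>> {"fn": "arm_command", "kwargs": {
  "gripper": [0,0,0,0,0],
  "dp": [
    [-0.4,-0.92,0],
    [-0.15,-0.92,0],
    [0,0,0.4],
    [0,0,0.3],
    [0,0,0]
  ],
  "twist": [0,0,0,0,0]
}}

```text
time: 13.52
tool_pos: [455.6, 78.1, 84.1]
tcp_rot: [-3.142, -0.002, 3.072]
contact_force: [-0.1, 0.5, 0.0]
grip_width: 0.1
finger_force: 0.0
```

>>> {"fn": "arm_command", "kwargs": {
  "gripper": [0,0,0,0,0],
  "dp": [
    [0,0,0.2],
    [0,0,0.1],
    [0,0,0.1],
    [0,0,0],
    [0,0,0]
  ],
  "twist": [0,0,0,0,0]
}}

```text
time: 14.15
tool_pos: [456.3, 77.5, 75.1]
tcp_rot: [-3.142, 0.0, 3.072]
contact_force: [-1.6, 0.9, 4.1]
grip_width: 0.3
finger_force: 2.0
```

>>> {"fn": "arm_command", "kwargs": {
  "gripper": [0,0,0,0,0],
  "dp": [
    [0,0,0.08],
    [0,0,0],
    [0,-0.03,0],
    [0,0,0],
    [0,0,0]
  ],
  "twist": [0,0,0,0,0]
}}

```text
time: 14.78
tool_pos: [456.3, 76.6, 73.1]
tcp_rot: [-3.141, 0.0, 3.071]
contact_force: [-2.3, 0.2, 5.4]
grip_width: 0.6
finger_force: 2.8
```

>>> {"fn": "arm_command", "kwargs": {
  "gripper": [0,0,0,0,0],
  "dp": [
    [0,0,-0.4],
    [0,0,-0.7],
    [0,0.9,0],
    [0,0.9,0],
    [0,0.9,0]
  ],
  "twist": [0,0,0,0,0]
}}

```text
time: 15.4
tool_pos: [461.4, 144.5, 100.9]
tcp_rot: [-3.141, 0.001, 3.071]
contact_force: [-0.3, -0.2, -0.8]
grip_width: -0.0
finger_force: 0.0
```

>>> {"fn": "arm_command", "kwargs": {
  "gripper": [0,0,0,0,0],
  "dp": [
    [0,0.34,0],
    [0,0,0],
    [0,0,0],
    [0,0,0],
    [0,0,0]
  ],
  "twist": [0,0,0,0,0]
}}

```text
time: 16.02
tool_pos: [461.7, 152.1, 100.5]
tcp_rot: [-3.141, 0.0, 3.071]
contact_force: [0.1, 1.5, 0.3]
grip_width: 0.3
finger_force: 0.0
```

```bash
python3 look.py w6
python3 - <<'E'
import cv2,numpy as np
for n in('w4','w6'):
  g=cv2.cvtColor(cv2.imread(f'pics/{n}.png'),cv2.COLOR_BGR2GRAY).astype(float)
  def edges(r,t,sgn):
    r=sgn*(r-t);i=np.where(np.diff(np.sign(r))!=0)[0];return [round(240+k+r[k]/(r[k]-r[k+1]),2) for k in i]
  for v in(156,158,160,162):print(n,v,edges(g[v,240:264],150,1))
  for v in(129,130,131,132,133):print(n,v,edges(g[v,240:264],200,1))
E
```

```text
16.025 [461.7 152.1 100.5] [0.1 1.5 0.3] crop origin 180 100 g [253.62233731 135.09751503] p [230.50781688 154.27811733]
w4 156 [np.float64(246.93), np.float64(256.18)]
w4 158 [np.float64(246.92), np.float64(256.14)]
w4 160 [np.float64(246.92), np.float64(256.13)]
w4 162 [np.float64(246.94), np.float64(256.06)]
w4 129 [np.float64(246.18), np.float64(257.51)]
w4 130 [np.float64(247.08), np.float64(256.17)]
w4 131 [np.float64(247.64), np.float64(254.56)]
w4 132 [np.float64(248.12), np.float64(253.45)]
w4 133 [np.float64(249.92), np.float64(252.36)]
w6 156 [np.float64(248.71), np.float64(257.78)]
w6 158 [np.float64(248.76), np.float64(257.75)]
w6 160 [np.float64(248.76), np.float64(257.75)]
w6 162 [np.float64(248.76), np.float64(257.72)]
w6 129 [np.float64(247.8), np.float64(260.6)]
w6 130 [np.float64(248.84), np.float64(259.76)]
w6 131 [np.float64(249.64), np.float64(258.34)]
w6 132 [np.float64(250.14), np.float64(256.72)]
w6 133 [np.float64(250.71), np.float64(255.63)]
```

Pointer centre (253.25) and gauge tip (253.3) now coincide in pixels. Now the plunger.

>>> {"fn": "arm_command", "kwargs": {
  "gripper": [0,0,0,0,0],
  "dp": [
    [0.7,0.85,0],
    [0.7,0.85,0],
    [0.73,0.84,0],
    [0,0,0.7],
    [0,0,0.6]
  ],
  "twist": [0,0,0,0,0]
}}

```text
time: 16.7
tool_pos: [412.8, 219.8, 67.7]
tcp_rot: [3.142, 0.0, 3.072]
contact_force: [-0.2, -0.9, 0.3]
grip_width: 0.7
finger_force: 0.0
```

>>> {"fn": "arm_command", "kwargs": {
  "gripper": [0,0,0,0,0],
  "dp": [
    [0,0,0.2],
    [0,0,0.12],
    [0,0,0.12],
    [0,0,0.12],
    [0,0,0.08]
  ],
  "twist": [0,0,0,0,0]
}}

```text
time: 17.32
tool_pos: [413.3, 219.6, 52.2]
tcp_rot: [3.141, 0.001, 3.071]
contact_force: [-1.0, -1.7, 4.6]
grip_width: 0.3
finger_force: 2.4
```

>>> {"fn": "arm_command", "kwargs": {
  "gripper": [0,0,0,0,0],
  "dp": [
    [0,0,0.06],
    [0,0,0.04],
    [0,0,0.04],
    [0,0,0],
    [0,0,0]
  ],
  "twist": [0,0,0,0,0]
}}

```text
time: 17.95
tool_pos: [413.4, 219.6, 50.0]
tcp_rot: [3.141, 0.002, 3.072]
contact_force: [-4.9, -3.5, 21.6]
grip_width: 0.3
finger_force: 10.9
```

The force rose from 5 to 22 N at z = 50, so the plunger is home. Lift away.

>>> {"fn": "arm_command", "kwargs": {
  "gripper": [0,0,0,0,0],
  "dp": [
    [0,0,-0.3],
    [0,0,-0.8],
    [0,0,-1],
    [0,0,-0.8],
    [0,0,-0.4]
  ],
  "twist": [0,0,0,0,0]
}}

```text
time: 18.58
tool_pos: [413.2, 219.8, 131.6]
tcp_rot: [3.141, 0.001, 3.072]
contact_force: [0.4, 0.2, -0.3]
grip_width: 0.6
finger_force: 0.0
```

>>> {"fn": "arm_command", "kwargs": {
  "gripper": [0,0,0,0,0],
  "dp": [
    [-0.5,-0.6,0],
    [-0.5,-0.6,0],
    [0,0,0],
    [0,0,0],
    [0,0,0]
  ],
  "twist": [0,0,0,0,0]
}}

```text
time: 19.2
tool_pos: [435.3, 188.4, 130.7]
tcp_rot: [-3.142, -0.001, 3.072]
contact_force: [1.8, -0.8, 0.4]
grip_width: 0.4
finger_force: 0.0
```

```bash
python3 look.py w7
python3 - <<'E'
import cv2
im=cv2.imread('pics/w7.png')
cv2.imwrite('pics/w7d.png',cv2.resize(im[90:250,150:363],None,fx=3.75,fy=3.75,interpolation=cv2.INTER_CUBIC))
E
```

```text
19.2 [435.3 188.4 130.7] [ 1.8 -0.8  0.4] crop origin 145 129 g [215.08152826 164.72612136] p [195.41126876 181.50979748]
```

View pics/w7d.png

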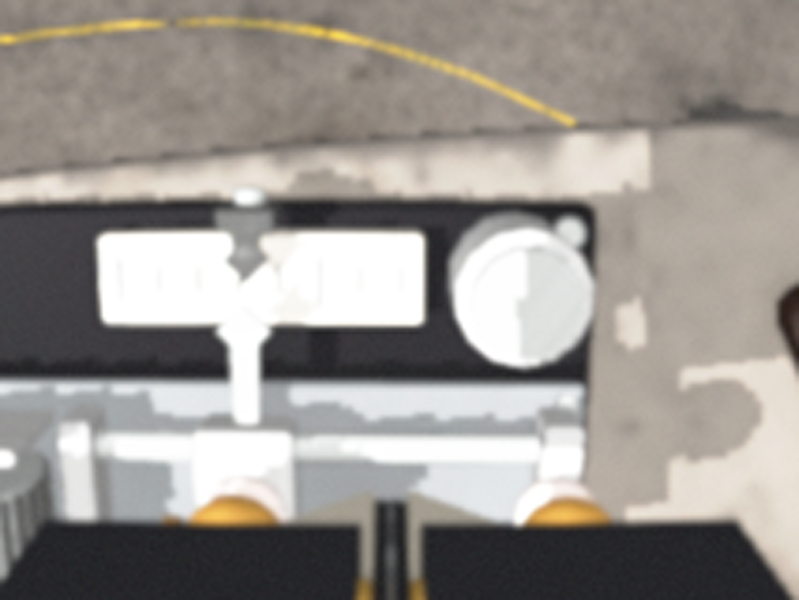

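The plunger at (525,300) is down in its collar, and the pointer (245,340) is in line with the gauge tip (246,275). The hand is clear.

```bash
python3 -c "
from plant import *
print(close_job())"
```

```text
the job is handed in; nothing more can be done
None
```

I rolled the wheel until the pointer was level with the gauge tip (about 0.2 mm or better by camera), then pressed the lock plunger fully home. I moved the hand clear and handed the job in at about 19 s; the fuses and knob were not touched.

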